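# Put the salt shaker away behind a lift-up locker door with a locking stay

### The job

Raise the slanted door of the small wooden locker by its handle until its stay locks and holds it up by itself, then stand the salt shaker upright on the middle of the narrow raised step inside, in the gap between the spice jar and the small glass. Then unlock the stay by squeezing the handle bar in against the door, ease the door down and let it settle fully shut, without slamming it, and let go. Do not upset or shift anything else.

Things in the scene. Friction and masses are not known exactly. Their poses are not given: they have to be found in the camera images.
- locker: Light-wood worktop locker, fixed, 210 deep (x) x 310 wide (y) x 175 mm high, its 45 degree slanted front to the robot. Origin under its middle, on the worktop; x to its back, y to its left, z up. Back x +115, low front wall x -95 and 50 high, flat top from x +30 to +115, sides 12 thick, 286 wide inside. A spice jar stands 100 mm left of the step's middle, a small glass 100 mm right.
- locker_door (a joint): Lift-up door's angle, rad: 0 shut, sloping 45 deg down to the robot; 0.785 level; 1.745 locked, free edge 55 deg up; 1.855 end stop. From 1.2 a spring bolt rides up a ramp (more force), then snaps out behind the stay's tooth. Raise past 1.80, let go: it rests on the tooth. Bar squeezed in, it lowers; below 1.55 it is past the tooth and, let go, sinks shut by itself in about 4 s (damped).
- hinge_mid (a point): Middle of the door's hinge line (parallel to the locker's y), at x +30, z +175 mm in the locker's frame. Axes parallel to the locker's. The door is a flat panel 280 wide and 12 mm thick that reaches 190 mm from the hinge line to its free edge; its inner face lies in the plane through the hinge line; 0.6 kg.
- handle_mid (a point): Middle of the steel handle bar: round, 12 mm thick, 90 long, parallel to the hinge, a leg at each end (78 mm clear between). It lies 170 mm from the hinge line (20 from the free edge); its centre, when out, is 38 mm off the door's outer face, 50 off the inner face. Moves and turns with the door: x from the free edge to the hinge, y along the bar, z out of the outer face.
- handle_bar (a joint): How far the handle bar is squeezed in towards the door, m: 0 out (sprung, 7 N), 0.012 fully in (11 N). Over 0.010 frees the stay. Squeeze it against the inner face of the door: bar and panel are 56 mm thick together, 44 when squeezed. Pushing on the bar alone jams the bolt on its tooth: ease the door up a touch as you squeeze. The bolt locks only with the bar out.
- step_mid (a point): Middle of the upper face of the step inside the locker: 25 mm above the worktop, 56 deep (x), 286 long (y), 19 mm higher than the locker's floor before and behind it. Axes parallel to the locker's. Under the locked-up door it is open only from the front and obliquely from above (tool tilted some 30 to 45 degrees, fingertips away from the robot).
- salt_mid (a point): Centre of the salt shaker (half-way up): round clear shaker with white salt and a domed grey metal cap, 44 mm dia, 90 mm high, 0.1 kg, standing on the worktop to the left or right of the locker. z axis = its own upright.
- salt: The same salt shaker; origin at the middle of its underside.
- spice_b: Bystander: spice jar, 47 dia x 98 mm, on the step inside the locker, left end. Origin under its foot.
- shot: Bystander: small plain glass, 48 dia x 61 mm, on the step inside the locker, right end. Origin under its foot.
- pepper_mill: Bystander: turned dark wood pepper mill, 58 dia x 160 mm, standing on the other side from the salt shaker. Origin under its foot.
- banana: Bystander: bunch of bananas, 97x196x58 mm, left. Origin under its middle.
- garlic: Bystander: garlic bulb, 60 mm, front right. Origin under its middle.
- onion: Bystander: onion, 82 dia x 94 mm, left. Origin under its middle.
- mug_a: Bystander: mug, 78 dia x 101 mm, front left. Origin under its middle.
Not all that is in view belongs to the job. What is shaped like the salt but red is not meant.

How it is judged (in metres and radians):
On the way, in this order (a step that is already met when the one before it is completed fails the run):
1. the door stands up on its locked stay, touched by nothing (value of joint locker_door between 1.685 and 1.815 rad and contact force between each of the arm, the fingers and locker below 0.2 N and value of joint handle_bar below 0.004 m and velocity of joint locker_door between -0.05 and 0.05 rad/s), for 0.3 s.
2. the salt shaker stands upright on the middle of the step, let go, with the door still locked up (value of joint locker_door between 1.685 and 1.815 rad and x of salt_mid in the frame of step_mid between -0.022 and 0.022 m and y of salt_mid in the frame of step_mid between -0.045 and 0.045 m and z of salt_mid in the frame of step_mid between 0.038 and 0.052 m and angle between salt's own z axis and vertical below 0.15 rad and linear speed of salt below 0.03 m/s and contact force between the fingers and salt below 0.1 N), for 0.3 s.
3. the handle bar is squeezed in, which frees the stay (value of joint handle_bar above 0.008 m and value of joint locker_door above 1.595 rad), for 0.05 s.
4. the door is down (value of joint locker_door below 0.04 rad), for 0.1 s.
At the end, for the whole second after the job is handed in: The door is shut (within 0.04 rad), the salt shaker stands upright (within 0.15 rad) at rest on the step, its centre within 22 mm of the step's centre line and 45 mm of the step's middle along it, and the robot touches nothing (value of joint locker_door below 0.04 rad and x of salt_mid in the frame of step_mid between -0.022 and 0.022 m and y of salt_mid in the frame of step_mid between -0.045 and 0.045 m and z of salt_mid in the frame of step_mid between 0.038 and 0.052 m and angle between salt's own z axis and vertical below 0.15 rad and linear speed of salt below 0.03 m/s and contact force between each of the arm, the fingers and locker below 0.2 N).
It fails at once if the door slams shut (faster than 1.5 rad/s in its last 0.2 rad) (value of joint locker_door below 0.2 rad and velocity of joint locker_door below -1.5 rad/s).
It fails at once if the spice jar or the small glass on the step is shifted by more than 40 mm or tipped (distance of any of spice_b, shot from where it was at the start of the episode above 0.04 m or angle between any of spice_b, shot's own z axis and vertical above 0.5 rad).
It fails at once if the pepper mill or the mug is shifted by more than 40 mm or tipped (distance of any of pepper_mill, mug_a from where it was at the start of the episode above 0.04 m or angle between any of pepper_mill, mug_a's own z axis and vertical above 0.5 rad).
It fails at once if the bananas, the garlic or the onion is shifted by more than 40 mm (distance of any of banana, garlic, onion from where it was at the start of the episode above 0.04 m).
It also fails if it takes over 69 s, if anything falls off the work surface, if the arm or the gripper's body presses on something with over 40 N, if the wrist force passes 120 N, or if a joint passes its speed limit or range.

### The arm

A 6-joint arm with a two-finger parallel gripper is mounted at the origin on a cart in front of the work surface, level with it; the furniture and walls round the work are solid. World frame = base frame: x ahead of the robot, y to its left, z up, the work surface at z = 0. Lengths are in mm, angles in rad, forces in N, time in s.
With the tool pointing down it reaches from about 275 to 875 mm from the base axis. Payload 12.5 kg.
Tool frame: the origin (TCP) lies between the finger pads; the fingertips stand 22 mm ahead of it and the grasp point (between the pads) lies 3 mm ahead of it; z points along the fingers, y is the line along which they close (so a half turn about z gives the same grasp; the last joint's range is limited). The gripper opens to 85 mm and grips with 20 to 120 N. Pads are 22 mm wide; open, the fingers measure 114 mm over their backs; the gripper's body (76 mm by 85 mm) begins 54 mm behind the grasp point. The pads swing forward as they close: fully open they stand 13 mm farther back than shut.
Start: joints at [1.067, 0.351, 1.652, -0, 1.139, -0.085], TCP at [223.633, 502.467, 253.29] pointing down, gripper open.
Joint ranges: [-2.75, 2.75], [-0.79, 2.1], [0.01, 2.65], [-1.57, 4.71], [0.07, 3.14], [-2.87, 2.87]. Speed limits (rad/s): [2.22, 2.22, 2.79, 3.14, 3.14, 3.14].

### API

Orientations are given as a rotation vector (axis times angle).
In Python, from workcell import robot, jaws, viewer, job, get_time_s, get_joint_positions, get_joint_velocities, get_joint_torque, get_position, get_ee_rot, get_force, get_torque, get_opening, get_gripper_force gives the robot as it stands. Calls block until the motion is done:
- robot.goto(position, orientation): joint-space move of the TCP to a pose.
- robot.move_linear(position, orientation=None, rate=150, f_stop=None): straight line of the TCP; orientation=None keeps the orientation; rate is the mean speed in mm/s. With f_stop (N) it stops when the force on the tool has changed by that much, and returns True; else False.
- robot.set_joints(angles): joint-space move.
- jaws.grip(opening): finger opening in mm; the grip force is fixed at half the most; returns when the fingers have stopped.
- robot.pause(seconds).
- robot.ik(position, orientation): joint angles nearest the present ones, or None.
- viewer.read_camera(name): name is "side" or "top"; returns a dict with "pixels" (400x640x3 uint8, red, green, blue), "z_map" (400x640 float32, mm along the optical axis (not along the pixel's ray), 0 where there is no reading), "camera_matrix" (3x3 intrinsics, pixels), "eye" and "attitude" of the camera in the world. Camera axes: x right, y down, z forward; pixel columns grow to the right and rows downward; lengths in mm; the calibration is good to about 2 mm. A picture is of the moment at which its call begins.
A pose or a line that the arm cannot do raises robot.PlanningError and nothing moves.
- job.finish_job(): hands the job in; it is judged then, once.
Readings, each from a call of its own:
- get_time_s(): time.
- get_joint_positions(): joint angles.
- get_joint_velocities(): joint speeds.
- get_joint_torque(): joint torques, N m.
- get_position(): TCP position.
- get_ee_rot(): TCP orientation.
- get_force(): force on the tool from outside, world axes, zero at the start.
- get_torque(): the same for the moment, N m.
- get_opening(): finger opening in mm.
- get_gripper_force(): force on a finger pad.
Only numpy, scipy, OpenCV 4.12 (cv2) and the standard library are available. Lean on these libraries where they do the work, as an engineer would, in place of code of your own. Each camera call takes 0.05 s, during which the arm holds its last target. There are 200 camera calls.

## Working session

There is one attempt and no reset: what is moved stays moved. The work goes in short steps, each a Python script; the robot and the scene stay as the last script left them, time stands still between calls to the robot, and variables do not carry over. Pictures are saved under pics/ and viewed, at most 10 in all, crops included, and the job is handed in when it is done.

```bash
ls; mkdir -p pics; cat > h.py <<'E'
import numpy as np, cv2
from scipy.spatial.transform import Rotation as R
from workcell import *
def cloud(c):
    K=np.array(c["camera_matrix"]);z=c["z_map"];v,u=np.mgrid[:z.shape[0],:z.shape[1]]
    p=np.stack([(u-K[0,2])/K[0,0]*z,(v-K[1,2])/K[1,1]*z,z],-1)
    A=np.array(c["attitude"]); A=A if A.shape==(3,3) else R.from_rotvec(A).as_matrix()
    return p@A.T+np.array(c["eye"])
def snap(n,f):
    c=viewer.read_camera(n);cv2.imwrite(f,c["pixels"][...,::-1]);return c
E
python3 - <<'E'
from h import *
for n in("side","top"):
    c=snap(n,f"pics/{n}0.png");np.savez(f"{n}0.npz",P=cloud(c),I=c["pixels"],z=c["z_map"]);print(n,c["eye"],c["attitude"],c["camera_matrix"])
print(get_time_s(),get_ee_rot())
E
```

```text
pics
side [ 139.77174281 -693.61618974  765.66934652] [-2.18194831  0.46201253 -0.25391735] [[367.73693808   0.         327.76131422]
 [  0.         367.73693808 200.32623201]
 [  0.           0.           1.        ]]
top [ 318.22886129   78.00406963 1421.94783441] [-2.11281746  2.16807104 -0.13693917] [[364.64811977   0.         322.3584444 ]
 [  0.         364.64811977 198.91303757]
 [  0.           0.           1.        ]]
0.1 [-6.53019286e-01 -3.07266041e+00  1.58967352e-03]
```

View pics/side0.png

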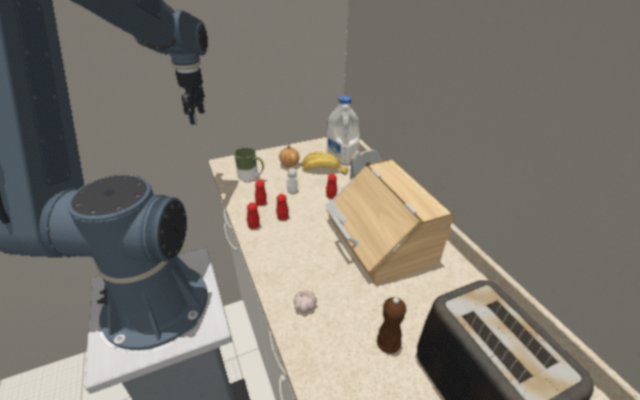

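View pics/top0.png

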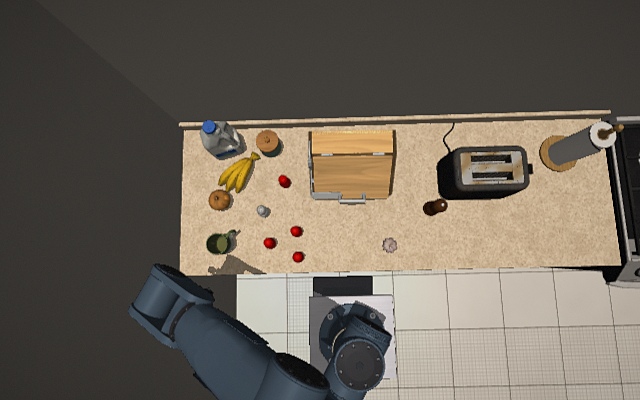

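```bash
python3 - <<'E'
from h import *
d=np.load("top0.npz");P=d["P"];I=d["I"].astype(int)
x,y,z=[P[...,i] for i in range(3)]
reg=np.zeros(z.shape,bool);reg[120:215,300:405]=1
m=reg&(abs(z-175)<6)
pts=P[m][:,:2].astype(np.float32);print("top",cv2.minAreaRect(pts),m.sum(),np.median(z[m]))
print(cv2.boxPoints(cv2.minAreaRect(pts)))
# door plane
ys,xs=np.mgrid[165:190,325:385];q=P[ys,xs].reshape(-1,3);c=q.mean(0);n=np.linalg.svd(q-c)[2][2];n*=np.sign(n[2]);print("door n",n,c,"yaw",np.arctan2(n[1],n[0]))
# handle: points above plane by >20
h=(P-c)@n; mm=reg&(h>25)&(h<60)&(x<c[0]);print("handle",mm.sum(),np.median(P[mm],0) if mm.any() else 0)
v,u=np.where(mm);print(list(zip(u,v,h[mm].round(),P[mm].round().tolist()))[::6])
# objects above table
m=(z>12)&(z<260)&(y<620)&(y>-400)&(x>230)&(x<700)
nn,l,s,ce=cv2.connectedComponentsWithStats(m.astype(np.uint8))
for i in range(1,nn):
    if s[i,4]>15:
        k=l==i;print(ce[i].round(),s[i,4],"lo",P[k].min(0).round(),"hi",P[k].max(0).round(),I[k].mean(0).round())
s=np.load("side0.npz");a=cv2.resize(s["I"][140:260,210:370],(800,600),interpolation=cv2.INTER_CUBIC);cv2.imwrite("pics/crop0.png",a[...,::-1])
P=s["P"];k=np.zeros(P.shape[:2],bool);k[166:196,284:300]=1;k&=(P[...,2]>10)&(P[...,2]<100);print("salt side",np.median(P[k],0),P[k].min(0),P[k].max(0))
E
```

```text
top ((685.9192504882812, -14.627883911132812), (310.5628356933594, 115.30803680419922), 89.65184783935547) 2371 175.19436309063235
[[ 627.32275 -169.5561 ]
 [ 742.62866 -170.25676]
 [ 744.51575  140.30034]
 [ 629.20984  141.00099]]
door n [-0.99965774  0.0230166   0.01243515] [582.36814783 -23.90986743 119.02619264] yaw 3.1185722427631664
handle 1140 [538.29141287 -23.40929954  69.92908192]
[(np.int64(355), np.int64(185), np.float64(25.0), [557.0, -26.0, 99.0]), (np.int64(311), np.int64(186), np.float64(26.0), [560.0, 137.0, 85.0]), (np.int64(319), np.int64(186), np.float64(27.0), [558.0, 107.0, 93.0]), (np.int64(325), np.int64(186), np.float64(27.0), [557.0, 84.0, 92.0]), (np.int64(331), np.int64(186), np.float64(27.0), [557.0, 62.0, 89.0]), (np.int64(337), np.int64(186), np.float64(27.0), [557.0, 40.0, 89.0]), (np.int64(343), np.int64(186), np.float64(28.0), [555.0, 18.0, 94.0]), (np.int64(349), np.int64(186), np.float64(27.0), [556.0, -5.0, 88.0]), (np.int64(355), np.int64(186), np.float64(27.0), [555.0, -27.0, 86.0]), (np.int64(361), np.int64(186), np.float64(27.0), [555.0, -49.0
[... 13258 characters left out ...]
[487. 348.  12.] hi [700. 528.  94.] [155. 114.  32.]
[284. 181.] 124 lo [570. 220.  15.] hi [610. 261.  96.] [127.  20.  16.]
[263. 211.] 118 lo [457. 304.  14.] hi [494. 341.  99.] [124. 119. 113.]
[296. 231.] 109 lo [378. 178.  17.] hi [420. 218.  93.] [134.  20.  15.]
[220. 242.] 413 lo [321. 424.  12.] hi [409. 522. 105.] [55. 57. 40.]
[269. 242.] 114 lo [335. 279.  19.] hi [377. 314.  93.] [129.  18.  14.]
[390. 244.] 171 lo [ 309. -179.   21.] hi [ 366. -125.   59.] [151. 130. 119.]
[298. 256.] 103 lo [281. 174.  33.] hi [322. 211.  94.] [133.  19.  15.]
salt side [472.67948213 312.00406968  49.13713182] [407.7657283  196.65514669  10.01893247] [526.37158078 467.09843107  91.09870144]
```

View pics/crop0.png

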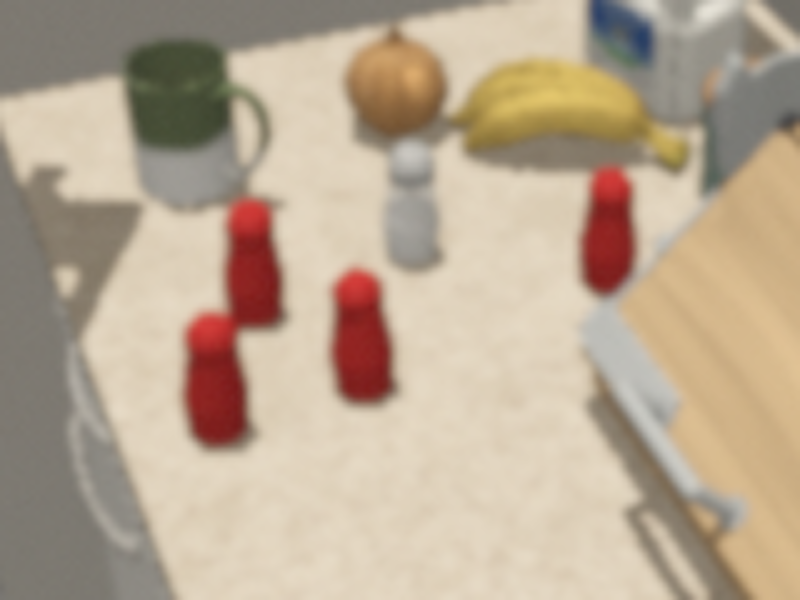

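The salt is the clear, grey-capped shaker at side (292,181) / top (263,211). The four red ones, at side (260,192), (253,214), (282,206) and (331,185), share its shape but are red, so they are not meant; the crop confirms this. The bar lies where the geometry puts it, near x 503, z 90. Next I check that the arm can reach the door motion.

```bash
cat >> h.py <<'E'
O=np.array([628.5,-15.,0.]);W=R.from_euler('z',-0.006).as_matrix()
rad=np.radians
def w(p): return O+W@np.asarray(p,float)
def rot(zv,xv):
    y=np.cross(zv,xv);return R.from_matrix(W@np.stack([xv,y,zv],1)).as_rotvec()
def bar(th,off=50,r=170):   # point r along door, off above its inner face (locker frame)
    a=rad(225)-th;n=a-np.pi/2
    return np.array([30+r*np.cos(a)+off*np.cos(n),0,175+r*np.sin(a)+off*np.sin(n)])
def hpose(th,tool,s=1,off=50,r=170,back=0,ahead=3):  # tool: direction angle (deg) in locker xz
    zv=np.array([np.cos(rad(tool)),0,np.sin(rad(tool))])
    return w(bar(th,off,r)-(ahead+back)*zv),rot(zv,np.array([0,s,0.]))
def spose(p,tilt,s=1,back=0,ahead=3): # closing along locker y, tips away by tilt deg; p world
    zv=np.array([np.sin(rad(tilt)),0,-np.cos(rad(tilt))])
    yv=np.array([0,s,0.]);return np.asarray(p)-W@zv*(ahead+back),rot(zv,np.cross(yv,zv))
E
python3 - <<'E'
from h import *
f=lambda q: None if q is None else np.round(q,2).tolist()
for s in(1,-1):
    print(s)
    for th,t,b in[(0,300,100),(0,300,0),(.6,288,0),(1.2,275,0),(1.82,262,0),(1.745,262,100)]: print("h",th,f(robot.ik(*hpose(th,t,s,back=b))))
    for th,b in[(1.79,120),(1.79,0),(1.5,0),(1.3,0),(1.1,0),(.8,0),(.8,100)]: print("q",th,f(robot.ik(*hpose(th,360-(np.degrees(th)-45),s,off=22,back=b))))
    for p,b in[((475,322,48),120),((475,322,48),0),((475,322,170),0),(w([0,0,75]),200),(w([0,0,75]),0)]: print("s",f(robot.ik(*spose(p,40,s,back=b))))
E
```

```text
1
h 0 [-0.18, 0.13, 2.28, 0.38, 0.23, -0.53]
h 0 [-0.16, 0.42, 2.21, 1.62, 0.08, -1.76]
h 0.6 [-0.15, 0.19, 2.07, 0.08, 0.57, -0.2]
h 1.2 [-0.12, 0.22, 1.73, 0.01, 1.11, -0.12]
h 1.82 [-0.1, 0.47, 1.25, -0.01, 1.57, -0.09]
h 1.745 [-0.09, 0.44, 1.07, -0.01, 1.77, -0.09]
q 1.79 [-0.15, -0.08, 1.8, 0.1, 0.86, -0.19]
q 1.79 [-0.13, 0.13, 1.83, 0.12, 0.62, -0.2]
q 1.5 [-0.17, 0.04, 2.14, 0.8, 0.17, -0.9]
q 1.3 [-0.19, 0.07, 2.32, 2.62, 0.33, -2.74]
q 1.1 None
q 0.8 None
q 0.8 None
s [0.82, 0.38, 2.15, -1.4, 0.5, 0.5]
s [0.69, 0.65, 2.04, 4.46, 0.44, 0.84]
s [0.69, 0.39, 2.01, -1.22, 0.46, 0.18]
s [-0.18, 0.09, 2.22, 0.69, 0.17, -2.38]
s [-0.13, 0.61, 1.99, 2.66, 0.17, 1.95]
-1
h 0 [-0.18, 0.13, 2.28, 0.38, 0.23, 2.61]
h 0 [-0.16, 0.42, 2.21, 1.62, 0.08, 1.39]
h 0.6 None
h 1.2 None
h 1.82 None
h 1.745 None
q 1.79 None
q 1.79 None
q 1.5 [-0.17, 0.04, 2.14, 0.8, 0.17, 2.24]
q 1.3 [-0.19, 0.07, 2.32, 2.62, 0.33, 0.4]
q 1.1 [-0.22, 0.22, 2.46, 2.86, 0.81, 0.13]
q 0.8 [-0.24, 0.68, 2.52, 2.9, 1.62, -0.01]
q 0.8 None
s [0.82, 0.38, 2.15, -1.4, 0.5, -2.64]
s [0.69, 0.65, 2.04, 4.46, 0.44, -2.3]
s None
s [-0.18, 0.09, 2.22, 0.69, 0.17, 0.76]
s [-0.13, 0.61, 1.99, 2.66, 0.17, -1.19]
```

```bash
python3 - <<'E'
from h import *
T=lambda th: 282-20*th/1.82
pr=lambda k:print(k,round(get_time_s(),1),np.round(get_position(),1),np.round(get_force(),1),round(get_opening(),1),flush=True)
jaws.grip(34)
robot.goto(*hpose(0,T(0),back=110));pr("pre")
hit=robot.move_linear(*hpose(0,T(0),back=0),rate=110,f_stop=12);pr(("down",hit))
if hit: raise SystemExit
jaws.grip(0);pr("grip")
if get_opening()<9: raise SystemExit("missed")
for th in np.linspace(0,1.83,15)[1:]:
    robot.move_linear(*hpose(th,T(th)),rate=75);pr(round(th,2))
    if np.linalg.norm(get_force())>70: print("high");break
E
```

```text
pre 2.7 [479.6 -13.6 200.7] [-0.6 -0.2  0.2] 34.1
('down', False) 3.9 [502.6 -14.2  93.6] [-0.2  0.2  0.1] 33.9
grip 4.2 [501.3 -14.2  93. ] [-6.4 -2.3  1.3] 9.8
0.13 4.7 [491.4 -14.1 113.6] [-5.6 -1.5 -7.5] 9.8
0.26 5.1 [484.6 -14.  135.9] [-8.4 -1.  -4.6] 9.8
0.39 5.6 [480.5 -14.  158.6] [-10.5  -1.4  -4.3] 10.2
0.52 6.1 [479.2 -13.9 181.6] [-11.4  -1.1  -4.3] 9.6
0.65 6.5 [480.9 -14.  204.5] [-14.1  -1.5  -2.9] 9.7
0.78 7.0 [485.5 -14.  227. ] [-18.5  -0.5  -0.2] 10.0
0.92 7.4 [493.2 -14.1 249.1] [-24.   -1.6   5.4] 10.0
1.05 7.9 [503.5 -14.2 270.1] [-30.4  -1.9  11.4] 9.6
1.18 8.3 [516.9 -14.4 290.2] [-36.   -0.9  20.8] 9.9
1.31 8.8 [533.5 -14.6 308.3] [-30.4  -2.6  24.5] 9.7
1.44 9.3 [551.9 -14.8 324.4] [-29.1  -1.5  28.4] 9.9
1.57 9.7 [572.4 -15.1 338.1] [-24.4  -2.8  31.1] 9.7
1.7 10.2 [596.2 -15.2 349.3] [-6.7 -1.5 32.3] 9.8
1.83 10.6 [618.  -15.7 355.4] [-6.1 -4.3 25.7] 9.4
```

```bash
python3 - <<'E'
from h import *
T=lambda th: 282-20*th/1.82
robot.move_linear(*hpose(1.75,T(1.8)),rate=40);print(get_force())
jaws.grip(24);print(get_force(),get_opening())
robot.move_linear(*hpose(1.745,T(1.8),back=90),rate=100)
for n in("side","top"):
    c=snap(n,f"pics/{n}1.png");np.savez(f"{n}1.npz",P=cloud(c),I=c["pixels"],z=c["z_map"],K=c["camera_matrix"],A=c["attitude"],e=c["eye"])
print(get_time_s())
a=cv2.imread("pics/side1.png")[120:300,260:500];cv2.imwrite("pics/side1c.png",cv2.resize(a,(800,600),interpolation=cv2.INTER_CUBIC))
f=lambda q: None if q is None else np.round(q,2).tolist()
print(f(robot.ik(*hpose(1.5,360-(np.degrees(1.5)-45),1,off=22,back=120))))
E
```

```text
[-9.00289223 -3.16422272 24.99255151]
[ 0.13468404 -0.8093783  -0.14833408] 23.690896654803364
12.5917
[-0.22, -0.28, 2.19, 0.41, 0.42, -0.52]
```

View pics/side1c.png

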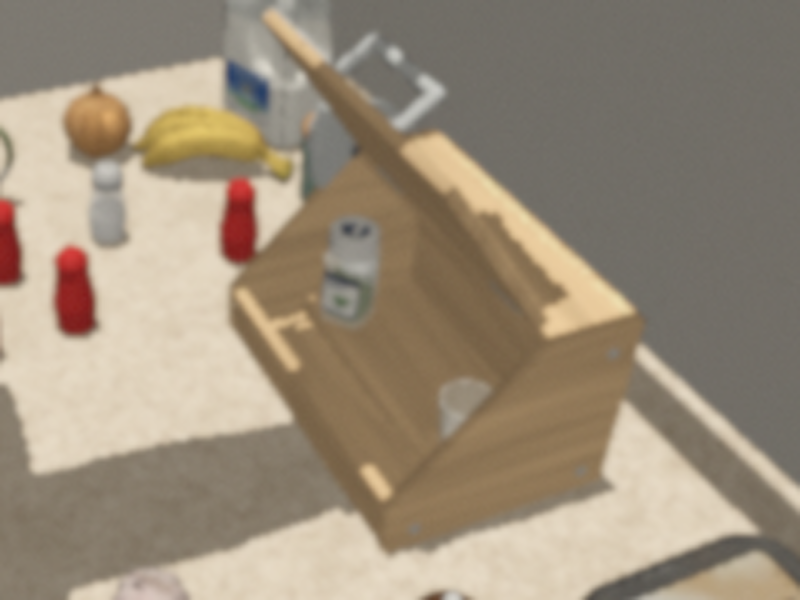

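View pics/top1.png

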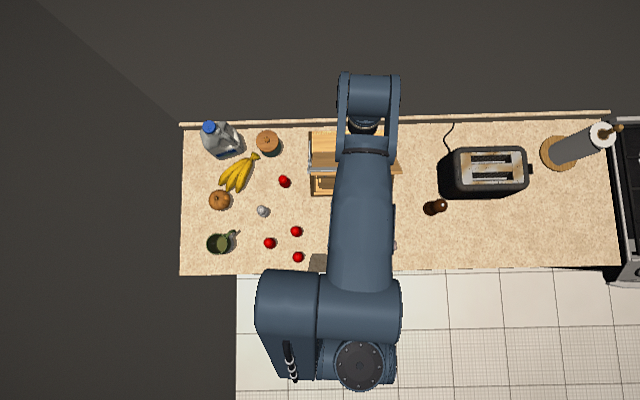

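The door stands up on its stay. The jar shows at about side (364,202) and the glass at about (399,243). Both stand on the step, so they give its centre line.

```bash
python3 - <<'E'
from h import *
d=np.load("side1.npz");P=d["P"];L=(P-O)@W
def loc(name,box,zlo,zhi):
    u0,u1,v0,v1=box;q=L[v0:v1,u0:u1].reshape(-1,3);q=q[(q[:,2]>zlo)&(q[:,2]<zhi)&(abs(q[:,1])<140)&(abs(q[:,0])<85)]
    print(name,len(q),"x",np.percentile(q[:,0],[2,50,98]).round(),"y",np.percentile(q[:,1],[2,50,98]).round())
loc("jar",(354,376,182,220),50,118); loc("jartop",(354,376,182,220),116,130); loc("glass",(390,410,230,255),40,95); loc("glasstop",(390,410,230,255),78,95)
# floor/step height profile along x, between jar and glass
q=L[170:290,320:420].reshape(-1,3)
for y0 in(-30,0,30):
    k=q[(abs(q[:,1]-y0)<15)&(abs(q[:,0])<110)&(q[:,2]<60)]
    print(y0,[(x,len(b),round(float(np.median(b)),0)) for x in range(-84,90,8) for b in[k[abs(k[:,0]-x)<4][:,2]] if len(b)>1])
# salt from top
d=np.load("top1.npz");P=d["P"];I=d["I"].astype(int);k=np.zeros(P.shape[:2],bool);k[203:220,255:271]=1
k&=(P[...,2]>15)&(P[...,2]<100);q=P[k];print("salt top",len(q),np.percentile(q,[3,50,97],axis=0).round(1)); c=q[q[:,2]>72];print("cap",len(c),c.mean(0))
s=np.load("side1.npz")["P"];k=np.zeros(s.shape[:2],bool);k[166:196,284:300]=1
k&=(s[...,2]>15)&(s[...,2]<100)&(abs(s[...,0]-475)<35)&(abs(s[...,1]-322)<35);q=s[k];print("salt side",len(q),np.percentile(q,[3,50,97],axis=0).round(1));c=q[q[:,2]>72];print(len(c),c.mean(0))
f=lambda q: None if q is None else np.round(q,2).tolist()
E
```

```text
jar 294 x [-23.  -9.  25.] y [ 72.  82. 106.]
jartop 121 x [-18.   1.  23.] y [ 77.  96. 119.]
glass 169 x [-22.   5.  23.] y [-116.  -88.  -80.]
glasstop 63 x [-22.  -1.  24.] y [-119.  -91.  -79.]
-30 [(-84, 5, 50.0), (-60, 15, 6.0), (-52, 20, 5.0), (-44, 18, 5.0), (-36, 19, 5.0), (-28, 49, 13.0), (-20, 18, 25.0), (-12, 19, 25.0), (-4, 20, 25.0), (4, 19, 24.0), (12, 18, 24.0), (20, 18, 25.0), (28, 8, 24.0), (84, 6, 6.0)]
0 [(-84, 5, 49.0), (-60, 11, 6.0), (-52, 21, 5.0), (-44, 19, 6.0), (-36, 15, 6.0), (-28, 45, 10.0), (-20, 19, 24.0), (-12, 17, 25.0), (-4, 20, 25.0), (4, 15, 24.0), (12, 16, 24.0), (20, 18, 24.0), (28, 10, 24.0), (44, 9, 6.0), (52, 12, 5.0), (60, 16, 5.0), (68, 12, 6.0), (76, 16, 6.0), (84, 16, 5.0)]
30 [(-84, 5, 49.0), (-60, 14, 5.0), (-52, 19, 6.0), (-44, 15, 6.0), (-36, 17, 6.0), (-28, 40, 8.0), (-20, 19, 24.0), (-12, 21, 25.0), (-4, 15, 24.0), (4, 19, 25.0), (12, 18, 25.0), (20, 16, 25.0), (28, 13, 25.0), (44, 12, 6.0), (52, 15, 6.0), (60, 17, 7.0), (68, 15, 6.0), (76, 15, 6.0), (84, 17, 5.0)]
salt top 115 [[457.8 306.3  32.1]
 [474.5 319.2  79.5]
 [494.  338.3  90.7]]
cap 68 [478.93031738 323.58545315  84.57662262]
salt side 225 [[456.4 304.4  17.1]
 [472.5 311.5  54.2]
 [491.8 328.2  88.8]]
65 [475.64599815 317.0525448   82.13230893]
```

```bash
cat >> h.py <<'E'
S=np.array([477.,321.,0]);TG=w([1,0,25])
def tpose(p,tilt,hd,s=1,back=0,ahead=3):
    h=np.array([np.cos(hd),np.sin(hd),0]);zv=np.sin(rad(tilt))*h-np.cos(rad(tilt))*np.array([0,0,1.])
    yv=s*np.cross([0,0,1.],h)
    return np.asarray(p,float)-zv*(ahead+back),R.from_matrix(np.stack([np.cross(yv,zv),yv,zv],1)).as_rotvec()
E
python3 - <<'E'
from h import *
f=lambda q: None if q is None else np.round(q,2).tolist()
up=np.array([0,0,1.]);a=np.arctan2(S[1],S[0]); b=np.arctan2(TG[1],TG[0])
for s in(1,-1):
  for t in(25,45,52):
    print(s,t)
    for n,p,h,k in[("pre",S+48*up,a,110),("pick",S+48*up,a,0),("lift",S+190*up,a,0),("lift2",TG+[-130,0,205],b,0),("pl",TG+51*up,b,0),("plback",TG+50*up,b,180)]:
        print(n,f(robot.ik(*tpose(p,t,h,s,back=k))))
E
```

```text
1 25
pre [0.48, 0.33, 2.07, 0.15, 0.31, -1.81]
pick [0.49, 0.59, 1.99, 0.32, 0.13, -1.98]
lift [0.49, 0.32, 1.93, 0.1, 0.46, -1.75]
lift2 [-0.15, 0.13, 2.07, 0.11, 0.51, -1.78]
pl [-0.11, 0.6, 1.85, 0.14, 0.26, -1.79]
plback [-0.13, 0.21, 1.94, 0.08, 0.56, -1.73]
1 45
pre [0.45, 0.36, 2.35, 2.85, 0.36, 1.74]
pick [0.48, 0.64, 2.16, 2.95, 0.45, 1.66]
lift [0.48, 0.3, 2.13, 2.32, 0.11, 2.3]
lift2 None
pl [-0.13, 0.62, 2.03, 2.9, 0.3, 1.73]
plback [-0.17, 0.16, 2.29, 2.3, 0.13, 2.3]
1 52
pre [0.43, 0.44, 2.42, 2.93, 0.63, 1.64]
pick [0.47, 0.69, 2.2, 2.98, 0.66, 1.62]
lift [0.47, 0.33, 2.19, 2.81, 0.3, 1.82]
lift2 [-0.19, 0.11, 2.34, 2.58, 0.24, 2.02]
pl [-0.13, 0.65, 2.08, 2.97, 0.5, 1.66]
plback [-0.18, 0.21, 2.4, 2.81, 0.39, 1.78]
-1 25
pre [0.48, 0.33, 2.07, 0.15, 0.31, 1.33]
pick [0.49, 0.59, 1.99, 0.32, 0.13, 1.16]
lift [0.49, 0.32, 1.93, 0.1, 0.46, 1.4]
lift2 [-0.15, 0.13, 2.07, 0.11, 0.51, 1.36]
pl [-0.11, 0.6, 1.85, 0.14, 0.26, 1.35]
plback [-0.13, 0.21, 1.94, 0.08, 0.56, 1.41]
-1 45
pre [0.45, 0.36, 2.35, 2.85, 0.36, -1.4]
pick [0.48, 0.64, 2.16, 2.95, 0.45, -1.48]
lift [0.48, 0.3, 2.13, 2.32, 0.11, -0.84]
lift2 [-0.18, 0.09, 2.27, 1.58, 0.11, -0.11]
pl [-0.13, 0.62, 2.03, 2.9, 0.3, -1.41]
plback [-0.17, 0.16, 2.29, 2.3, 0.13, -0.84]
-1 52
pre [0.43, 0.44, 2.42, 2.93, 0.63, -1.5]
pick [0.47, 0.69, 2.2, 2.98, 0.66, -1.52]
lift [0.47, 0.33, 2.19, 2.81, 0.3, -1.32]
lift2 [-0.19, 0.11, 2.34, 2.58, 0.24, -1.12]
pl [-0.13, 0.65, 2.08, 2.97, 0.5, -1.48]
plback [-0.18, 0.21, 2.4, 2.81, 0.39, -1.36]
```

```bash
python3 - <<'E'
from h import *
pr=lambda k:print(k,round(get_time_s(),1),np.round(get_position(),1),np.round(get_force(),1),round(get_opening(),1),np.round(get_joint_positions(),2),flush=True)
hd=rad(36);p=S+[0,0,50];up=np.array([0,0,1.])
back=-0.8*np.array([np.cos(hd),np.sin(hd),0])*90
robot.goto(*tpose(S+back+[0,0,340],5,hd,-1));pr("wp")
jaws.grip(75)
robot.goto(*tpose(p,45,hd,-1,back=110));pr("pre")
hit=robot.move_linear(*tpose(p,45,hd,-1),rate=90,f_stop=8);pr(("in",hit))
snap("side","pics/side2.png")
a=cv2.imread("pics/side2.png")[110:245,220:400];cv2.imwrite("pics/side2c.png",cv2.resize(a,(800,600),interpolation=cv2.INTER_CUBIC))
E
```

```text
wp 14.0 [419.1 278.3 343.2] [ 0.3  0.1 -0.3] 24.1 [0.49 0.14 1.7  0.01 1.21 1.43]
pre 16.8 [412.6 274.3 130.2] [0.3 0.5 0. ] 75.3 [ 0.42  0.36  2.34  2.72  0.36 -1.32]
('in', False) 18.2 [475.2 319.6  52.4] [-1.2  0.2 -0.3] 74.9 [ 0.46  0.64  2.16  2.87  0.45 -1.44]
```

View pics/side2c.png

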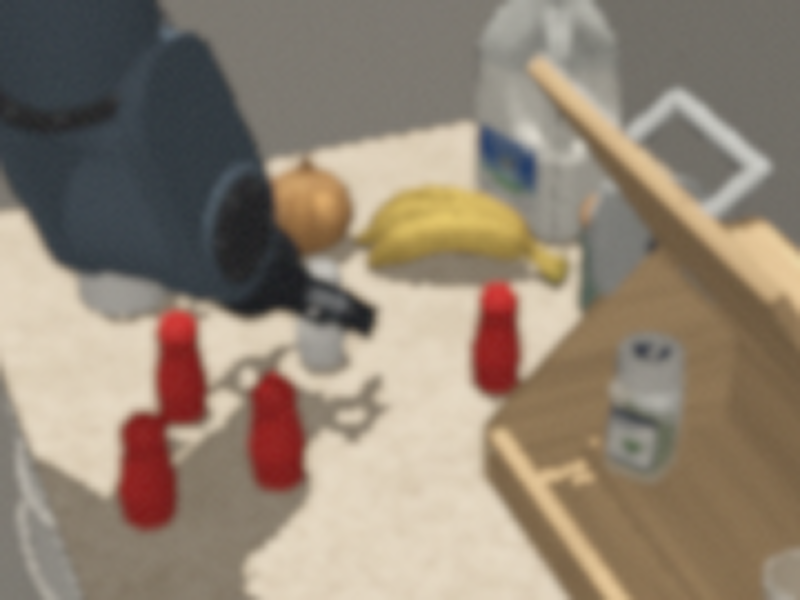

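The fingers straddle the shaker at crop (322,320), and the red ones still stand untouched. I close the gripper and lift.

```bash
python3 - <<'E'
from h import *
pr=lambda k:print(k,round(get_time_s(),1),np.round(get_position(),1),np.round(get_force(),1),round(get_opening(),1),np.round(get_joint_positions(),2),flush=True)
hd=rad(36);b=np.arctan2(TG[1],TG[0]);p=S+[0,0,50]
jaws.grip(0);pr("grip")
if get_opening()<15: raise SystemExit
robot.move_linear(tpose(p+[0,0,110],45,hd,-1)[0],rate=100);pr("lift")
robot.goto(*tpose(TG+[0,0,52],45,b,-1,back=150));pr("preplace")
for n in("side","top"):
    c=snap(n,f"pics/{n}3.png");np.savez(f"{n}3.npz",P=cloud(c),I=c["pixels"])
a=cv2.imread("pics/side3.png")[90:240,260:460];cv2.imwrite("pics/side3c.png",cv2.resize(a,(800,600),interpolation=cv2.INTER_CUBIC))
E
```

```text
grip 18.7 [475.6 320.   52.9] [-3.2 -1.9  7.5] 37.8 [ 0.46  0.64  2.16  2.87  0.45 -1.44]
lift 19.9 [475.1 319.6 161.9] [ 0.4 -0.3 -1.5] 37.7 [ 0.46  0.37  2.15  2.49  0.19 -1.04]
preplace 21.2 [521.4 -11.8 185.1] [-1.3  0.4 -0.8] 37.5 [-0.16  0.24  2.26  2.54  0.17 -1.07]
```

View pics/side3c.png

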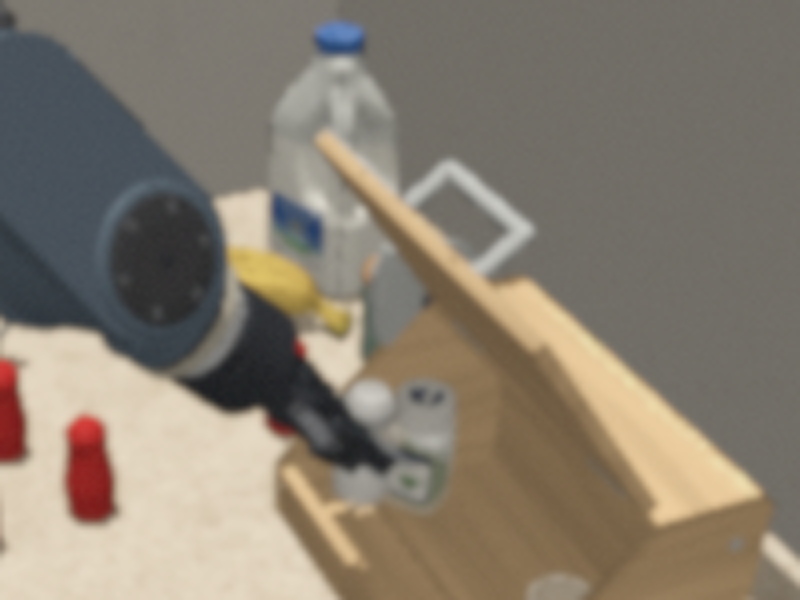

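The shaker hangs upright in the fingers, its cap at side (352,190), and the door is still locked. I place it now.

```bash
python3 - <<'E'
from h import *
pr=lambda k:print(k,round(get_time_s(),1),np.round(get_position(),1),np.round(get_force(),1),round(get_opening(),1),np.round(get_joint_positions(),2),flush=True)
b=np.arctan2(TG[1],TG[0])
q=lambda z,back=0:tpose(TG+[0,0,z],45,b,-1,back=back)
robot.move_linear(*q(58),rate=100);pr("above")
hit=robot.move_linear(q(45)[0],rate=20,f_stop=5);pr(("down",hit))
jaws.grip(62);robot.pause(.4);pr("open")
c=snap("side","pics/side4.png")
cur=np.array(get_position());z=R.from_rotvec(get_ee_rot()).as_matrix()[:,2]
robot.move_linear(cur-z*90,rate=90)
robot.move_linear(cur-z*150,rate=150);pr("out")
c=snap("side","pics/side5.png");P=cloud(c);L=(P-O)@W
a=c["pixels"][90:240,300:500,::-1];cv2.imwrite("pics/side5c.png",cv2.resize(a,(800,600),interpolation=cv2.INTER_CUBIC))
m=(abs(L[...,1])<55)&(abs(L[...,0])<45)&(L[...,2]>35)&(L[...,2]<125);k=L[m];print("salt",len(k),np.percentile(k,[2,50,98],axis=0).round(1));k=k[k[:,2]>100];print("cap",len(k),k.mean(0).round(1))
E
```

```text
above 22.9 [627.2 -15.   85.5] [-0.  -0.1 -0.5] 37.3 [-0.13  0.6   2.03  2.88  0.29 -1.39]
('down', True) 23.4 [627.7 -15.   77.9] [-1.9 -0.9  4.9] 37.7 [-0.13  0.62  2.03  2.9   0.3  -1.41]
open 24.1 [627.1 -14.9  77.4] [ 0.  -0.3  0.5] 62.0 [-0.13  0.62  2.03  2.9   0.3  -1.41]
out 25.9 [521.5 -12.5 183.6] [ 0.8 -0.1 -0.3] 62.1 [-0.16  0.25  2.26  2.56  0.17 -1.09]
salt 317 [[-17.  -22.1  38.7]
 [ -5.4 -14.   78. ]
 [ 15.1   7.4 113.7]]
cap 84 [  1.1  -8.2 108.6]
```

View pics/side5c.png

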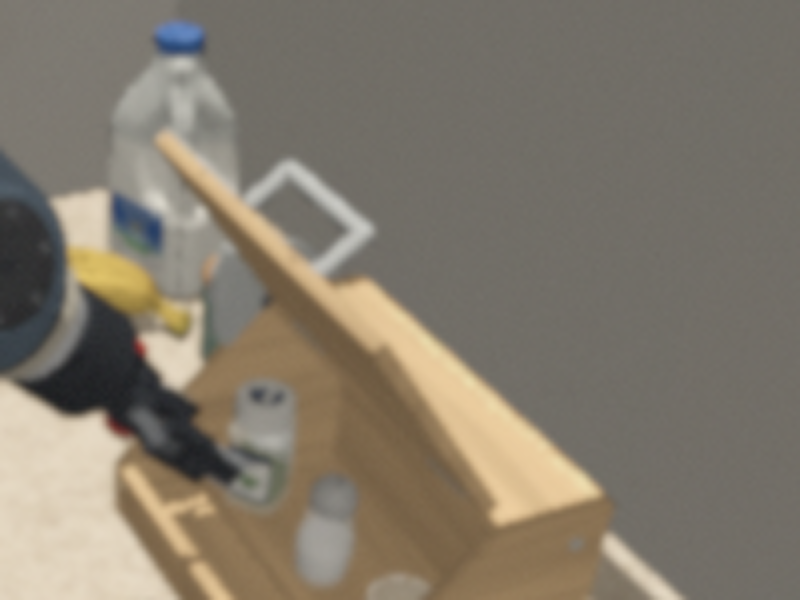

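The shaker stands upright on the step, at about (0,-5) mm from its middle, and the neighbours are unmoved. Next I squeeze the handle.

```bash
python3 - <<'E'
from h import *
pr=lambda k:print(k,round(get_time_s(),1),np.round(get_position(),1),np.round(get_force(),1),round(get_opening(),1),np.round(get_joint_positions(),2),flush=True)
D=lambda th,back=0,off=22:hpose(th,360-(np.degrees(th)-45),1,off=off,back=back,ahead=-1)
z=R.from_rotvec(get_ee_rot()).as_matrix()[:,2]
robot.goto(*hpose(1.79,290,1,off=22,back=0)[:0],np.array([400,-10,400]),hpose(1.79,290)[1]);pr("wp")
jaws.grip(85)
robot.goto(*D(1.79,120));pr("pre")
hit=robot.move_linear(*D(1.79),rate=80,f_stop=8);pr(("in",hit))
if hit: raise SystemExit
jaws.grip(0);pr("squeeze");robot.pause(.3);pr("sq2")
snap("side","pics/side6.png")
E
```

```text
wp 28.1 [400.1  -9.8 399.6] [ 0.4 -0.4  0.8] 61.9 [-0.18 -0.23  1.95  0.07  1.08 -0.19]
pre 29.0 [521.6 -14.3 430.1] [-0.3  0.3 -0.4] 85.0 [-0.15 -0.08  1.8   0.1   0.86 -0.19]
('in', False) 30.7 [586.4 -14.8 329.9] [-0.3 -0.   0.5] 84.7 [-0.13  0.14  1.83  0.12  0.61 -0.2 ]
squeeze 31.3 [585.3 -14.8 330.3] [-19.2  -1.8  16.2] 42.0 [-0.13  0.13  1.83  0.12  0.62 -0.2 ]
sq2 31.6 [585.3 -14.8 330.3] [-18.9  -1.1  16.1] 42.0 [-0.13  0.13  1.83  0.12  0.62 -0.2 ]
```

The opening is 42 mm, so the bar is fully in. I lower the door past the tooth and release it.

```bash
python3 - <<'E'
from h import *
pr=lambda k:print(k,round(get_time_s(),1),np.round(get_position(),1),np.round(get_force(),1),round(get_opening(),1),np.round(get_joint_positions(),2),flush=True)
D=lambda th,back=0,off=22:hpose(th,360-(np.degrees(th)-45),1,off=off,back=back,ahead=-1)
for th in(1.72,1.64,1.56,1.49,1.46):
    robot.move_linear(*D(th),rate=40);pr(th)
    if np.linalg.norm(get_force())>75: raise SystemExit("high")
jaws.grip(70);pr("open")
cur=np.array(get_position());z=R.from_rotvec(get_ee_rot()).as_matrix()[:,2]
robot.move_linear(cur-z*90,rate=150);pr("out")
robot.pause(.1);snap("side","pics/side7.png")
robot.pause(4);pr("w")
c=snap("side","pics/side8.png");L=(cloud(c)-O)@W
a=cv2.imread("pics/side7.png")[90:290,240:500];b=cv2.imread("pics/side8.png")[90:290,240:500]
cv2.imwrite("pics/cmp.png",np.hstack([cv2.resize(i,(400,308),interpolation=cv2.INTER_CUBIC) for i in(a,b)]))
E
```

```text
1.72 32.1 [574.7 -14.7 324.8] [-20.1  -1.7  17. ] 41.7 [-0.14  0.1   1.91  0.16  0.51 -0.25]
1.64 32.6 [563.1 -14.4 317.8] [-22.3  -1.4  18.4] 42.0 [-0.15  0.07  1.99  0.26  0.38 -0.35]
1.56 33.1 [552.1 -14.3 309.7] [-25.5  -0.3  19.4] 41.7 [-0.16  0.05  2.07  0.46  0.25 -0.55]
1.49 33.7 [542.9 -14.1 302. ] [-32.7   0.1  21.1] 41.8 [-0.17  0.04  2.14  0.93  0.15 -1.02]
1.46 34.2 [539.1 -14.1 298.4] [-33.5   0.1  21.6] 41.6 [-0.17  0.04  2.17  1.3   0.13 -1.41]
open 34.6 [540.1 -14.5 297.3] [-1.6 -0.3 -2.1] 70.1 [-0.17  0.05  2.17  1.3   0.13 -1.41]
out 35.6 [470.1 -14.1 353.4] [ 0.2 -0.6  0.2] 70.1 [-0.21 -0.2   2.23  0.63  0.28 -0.74]
w 39.7 [469.8 -14.1 353.6] [-0.2  0.5  0. ] 70.1 [-0.21 -0.2   2.23  0.63  0.28 -0.74]
```

View pics/cmp.png

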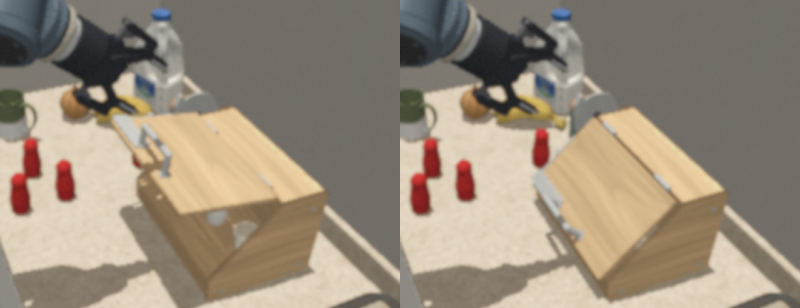

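```bash
python3 - <<'E'
from h import *
robot.pause(2)
P=cloud(viewer.read_camera("side"));Q=np.load("side0.npz")["P"]
k=(slice(200,260),slice(350,385));print("door diff",np.median((P-Q)[k].reshape(-1,3),0).round(2),get_time_s())
job.finish_job()
E
```

```text
door diff [-0.04 -0.07  0.06] 41.8083
the job is handed in; nothing more can be done
```

The salt shaker stands upright on the middle of the step, the door settled fully shut on its own after release, and the job was handed in at about 42 s; no verdict came back, but I saw nothing else shifted in the camera pictures.

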